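Prop the drying cabinet's door ajar with its stay bar

TASK

On the goldsmith's bench, the clear door of the little drying cabinet is almost shut, with its perforated stay bar lying idle on the cabinet's top. Take the stay by its wooden ball, raise that end clear of the pegs, swing it round so that the door is drawn open, and drop the red-ringed hole over the red peg (not the black one); leave the bar lying flat on the cabinet, let go, with the door held ajar.

Things in the scene. Friction and masses are not known exactly. Their poses are not given: they have to be found in the camera images.
- stay_knob (a point): Centre of the dark wooden ball, 32 mm across, on a thin 12 mm stem at the stay's free end; grasp it from above, fingers closing across the bar, and turn the hand with the bar. 265 mm along the bar from its eye, 36 mm above the bar's underside (156 mm above the bench while flat). Raised 70 mm, the bar's holes clear the pegs; above 100 mm the eye binds. x along the bar from eye to ball, z up.
- stay: The stay: loose flat steel bar 300 x 38 x 6 mm, about 0.2 kg. Origin: centre of its eye (16 mm hole), at the underside; x along the bar towards the ball, z up. The eye hangs loosely round the door's 8 mm pin, kept on by a brass cap, so drawing the stay draws the door; the bar tilts and swings freely about it.
- red_hole (a point): Centre, at the bar's underside, of the red-ringed hole: the middle one of three 24 mm holes (blue-ringed neighbours 40 mm to either side), 180 mm from the eye and 85 mm from the ball along the bar. Axes as the stay.
- red_peg_foot (a point): Foot of the fixed red peg (10 mm diameter, 18 mm tall, top tapered) on the cabinet's white top, 120 mm above the bench, in a painted red disc 34 mm across. A like black peg stands about 80 mm away; either may be nearer the hinge. Axes of the cabinet (fixed, 240 deep x 400 wide y 120 high mm): x from door side to back, z up.
- door_hinge (a point): Upper end of the door's upright hinge line, 120 mm above the bench, fixed on the cabinet's front. Door's axes: -y runs from the hinge along the door, -x is outward. Door 250 mm wide, top flush with the cabinet's top, almost shut at the start; turns easily, stays where left, and opens clockwise as seen from above, its free edge coming towards the robot.
- door_pivot (a point): Foot of the 8 mm steel pin on the door's top edge (120 mm above the bench), at [-16, -168, 0] mm from door_hinge in the door's axes. The stay's eye is round it; a brass cap 24 mm across sits 18 to 22 mm above the pin's foot.

How it is judged:
At the end, for the whole second after the job is handed in: The red peg stands in the red-ringed hole (centres within 11 mm horizontally), the bar lies flat on the cabinet's top (underside at the hole within 5 mm of it, ball centre under 163 mm above the bench, tilt under 0.1 rad), at rest (under 20 mm/s) and released (horizontal distance between red_hole and red_peg_foot below 0.011 m and height (world z) of red_hole below 0.125 m and height (world z) of stay_knob below 0.163 m and angle between red_hole's own z axis and vertical below 0.1 rad and linear speed of stay below 0.02 m/s); the robot touches nothing.
It also fails if it takes over 42 s, if anything falls off the work surface, if the arm or the gripper's body presses on something with over 40 N, if the wrist force passes 120 N, or if a joint passes its speed limit or range.

ROBOT

A 6-joint arm with a two-finger parallel gripper is mounted at the origin on the work surface. World frame = base frame: x ahead of the robot, y to its left, z up, the work surface at z = 0. Lengths are in m, angles in rad, forces in N, time in s.
With the tool pointing down it reaches from about 0.225 to 0.875 m from the base axis. Payload 3.4 kg.
Tool frame: the origin (TCP) lies between the finger pads; the fingertips stand 25 mm ahead of it and the grasp point (between the pads) lies 6 mm ahead of it (manip.tips_ahead is the distance from the TCP to the fingertips, in m); z points along the fingers, x is the direction in which the jaws open and shut, and the axes are right-handed (so a half turn about z gives the same grasp; the last joint's range is limited). The gripper opens to 85 mm and grips with 20 to 120 N. Pads are 22 mm wide; open, the fingers measure 114 mm over their backs; the gripper's body (76 mm by 85 mm) begins 54 mm behind the grasp point. The pads swing forward as they close: fully open they stand 13 mm farther back than shut.
Start: joints at [-1.324, 0.276, 1.505, -0, 1.361, -0.121], TCP at [0.207, -0.537, 0.256] pointing down, gripper open.
Joint ranges: [-2.89, 2.89], [-0.75, 2.08], [0.22, 2.7], [-1.18, 4.32], [0.11, 2.71], [-2.7, 2.7]. Speed limits (rad/s): [2.57, 2.57, 3.14, 3.14, 3.14, 3.14].

INTERFACE

Orientations are given as a unit quaternion [w, x, y, z].
In Python, from rig import manip gives the robot as it stands. The module is installed in compiled form; this text tells all that it offers.
- The arm moves only by the tool send_rows, never from a script. Its argument "plan" is a list of rows, each an object with "linear": the shift along the tool's x, y, z in m, a list of three; "delta_rot": the turn, a rotation vector about the tool's x, y, z in degrees, a list of three; "fingers": the finger opening in m, from 0 to 0.0854. A call has 1 to 12 rows; each row shifts and turns the pose as measured when the row begins, along the tool's axes as they then stand; what a row does not reach is not made up. A row lasts 1/12 s, in which the tool goes at most 41.7 mm and 7.16 degrees, less where a joint would pass 70% of its speed; a pose out of reach is approached as far as the arm can. A call with a gripper value outside its range is refused whole. The fingers move at their own pace and stop on an object; "force" is the grip in N (left out, the last holds). Time passes only in rows, so rows that do not move let the fingers close. It gives the time, the measured TCP pose, the force and the opening at its end, in the units of the state.
- manip.get_state(): the state, without advancing time (a new reading comes with each control period).
- manip.get_image(name): name is "side" or "top" or "wrist"; returns the picture (480x640x3 uint8, red, green, blue); there is no depth.
- manip.camera_info(name): a dict with "K" (3x3 intrinsics, pixels), "dist" ([k1, k2, p1, p2, k3] as OpenCV has them; the pictures are not rectified), "rvec" (rotation vector, rad) and "tvec" (3), from world to camera coordinates, as OpenCV has them. Camera axes: x right, y down, z forward; pixel columns grow to the right and rows downward; lengths in m; the calibration is good to about 2 mm. A picture is of the moment at which its call begins: read the wrist's pose just before it. camera_info takes no time and is no camera call; for the wrist camera it gives the pose at the moment of the call.
- manip.sign_off(): hands the job in, once; it reports no verdict.
Trained networks look in the newest picture that a camera, given by its name, has taken for a name from the list of things; names that differ only in an ending like _2 or _b are one class to them, and where a whole thing is asked for, a point or a joint stands for the part that bears it (a point fixed in the world has none). Each returns a list of dicts, best first, with "p" (0 to 1); they miss things now and then, are a little off and sometimes report something else, mostly with a low value. They report only what shows in the picture. A call takes as long as a camera call.
- manip.find_in(thing, camera): "extent" ([left, top, right, bottom] in pixels, round what is visible of it).
- manip.masks_of(thing, camera): "pixels" (480x640 bool, what is visible of it) and "extent" ([left, top, right, bottom] in pixels, round what is visible of it).
The state is a dict: "clock": time; "qpos": joint angles; "qd": joint speeds; "effort": joint torques, N m; "position": TCP position; "ee_rot": TCP orientation; "contact_force": force on the tool from outside, world axes, zero at the start; "moment": the same for the moment, N m; "width": finger opening in m.
Only numpy, scipy, OpenCV 4.12 (cv2) and the standard library are available. Lean on these libraries where they do the work, as an engineer would, in place of code of your own. Each camera call takes 0.05 s, during which the arm holds its last target. There are 200 camera calls.

## Working session

There is one attempt and no reset: what is moved stays moved. The work goes in short steps, Python scripts to look and compute and a tool call to move; the robot and the scene stay as the last step left them, time stands still between calls to the robot, and variables do not carry over. Pictures are saved under pics/ and viewed, about 8 in all and at most 12, crops included, and the job is handed in when it is done.

Besides the shell and the picture viewer there is one more tool, called after "Request:" as a command line: name --argument value ..., lists and objects as JSON in quotes. send_rows: Moves the arm, as the interface text tells. Its arguments: {"type":"object","properties":{"plan":{"type":"array","items":{"type":"object","properties":{"linear":{"type":"array","items":{"type":"number"}},"delta_rot":{"type":"array","items":{"type":"number"}},"fingers":{"type":"number"}}}},"force":{"type":"number"}},"required":["plan"]}

```bash
mkdir -p pics; cat > h.py <<'E'
from rig import manip
import numpy as np, cv2
from scipy.spatial.transform import Rotation as R
def cam(n):
    c=manip.camera_info(n); return [np.array(c[k],float) for k in("K","dist","rvec","tvec")]
def ray(n,uv,z):
    K,d,r,t=cam(n); M=cv2.Rodrigues(r)[0]
    p=cv2.undistortPoints(np.array(uv,float).reshape(-1,1,2),K,d).reshape(-1,2)
    o=-M.T@t.ravel(); D=np.c_[p,np.ones(len(p))]@M
    return o+D*((z-o[2])/D[:,2])[:,None]
def proj(n,P):
    K,d,r,t=cam(n); return cv2.projectPoints(np.array(P,float).reshape(-1,1,3),r,t,K,d)[0].reshape(-1,2)
def save(n,f):
    im=manip.get_image(n); cv2.imwrite(f"pics/{f}.png",im[:,:,::-1]); return im
E
python3 - <<'E'
from h import *
a=save("top","t0");b=save("side","s0")
cv2.imwrite("pics/both.png",cv2.resize(np.vstack([a,b]),(640,960))[:,:,::-1])
for c in("top","side"):
  for t in("stay_knob","stay","red_hole","red_peg_foot","door_hinge","door_pivot"):
    print(c,t,[(round(x["p"],2),np.round(x["extent"]).tolist()) for x in manip.find_in(t,c)[:3]])
print(manip.get_state())
E
```

```text
top stay_knob [(0.8, [247.0, 218.0, 485.0, 293.0])]
top stay [(0.83, [246.0, 217.0, 486.0, 294.0])]
top red_hole [(0.94, [247.0, 219.0, 485.0, 295.0])]
top red_peg_foot [(0.92, [372.0, 193.0, 399.0, 218.0])]
top door_hinge [(0.62, [333.0, 258.0, 531.0, 291.0]), (0.17, [371.0, 194.0, 398.0, 219.0])]
top door_pivot [(0.8, [330.0, 257.0, 530.0, 296.0])]
side stay_knob [(0.71, [277.0, 190.0, 423.0, 287.0])]
side stay [(0.81, [278.0, 191.0, 425.0, 290.0])]
side red_hole [(0.86, [281.0, 192.0, 425.0, 288.0])]
side red_peg_foot [(0.62, [278.0, 193.0, 424.0, 290.0]), (0.51, [323.0, 202.0, 340.0, 219.0])]
side door_hinge [(0.63, [342.0, 178.0, 433.0, 298.0])]
side door_pivot [(0.62, [343.0, 177.0, 436.0, 295.0]), (0.17, [276.0, 190.0, 424.0, 292.0])]
{'clock': 0.7, 'qpos': array([-1.32401016e+00,  2.75859658e-01,  1.50488868e+00,  6.20568590e-06,
        1.36071694e+00, -1.21000060e-01]), 'qd': array([-0.00057638,  0.0003988 ,  0.0007942 , -0.00241162, -0.00184648,
        0.00096508]), 'effort': array([-1.04591461e-03, -4.16510797e+01, -2.46050566e+01, -2.41513953e-04,
        8.94809227e-05,  2.17497410e-05]), 'position': array([ 0.2067448 , -0.53657355,  0.25635556]), 'ee_rot': array([ 3.98398950e-05,  8.24484498e-01, -5.65884536e-01,  4.97842427e-05]), 'contact_force': array([ 0.08963805, -0.53007271,  0.47999661]), 'moment': array([ 0.00558842, -0.00776567, -0.01391078]), 'width': 0.08515173290677362}
```

View pics/t0.png

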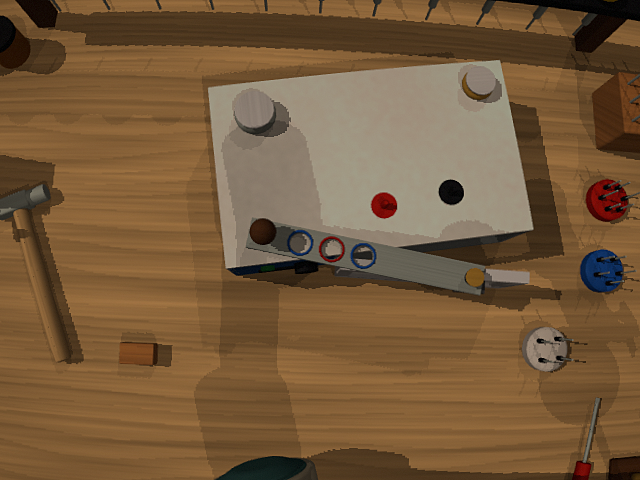

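View pics/s0.png

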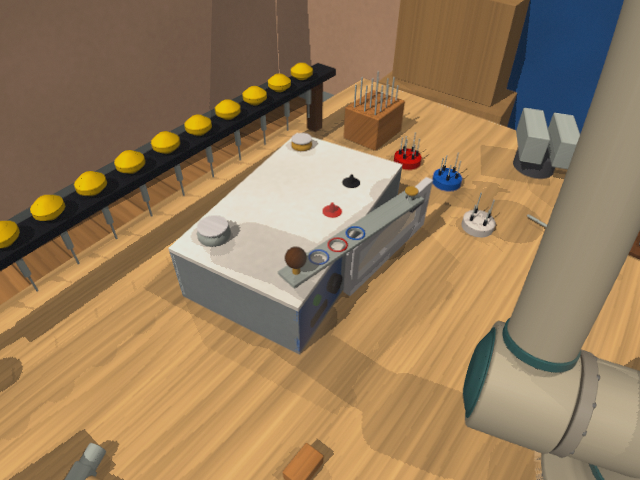

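Top view: ball at (262,231), red-ringed hole (331,250), brass cap (475,277), red peg top about (388,203) with its disc at (384,205), black peg (451,191). The door's hinge end is near (335,268).

```bash
cat > m.py <<'E'
from h import *
ball=ray("top",[[262,231]],.156)[0]; cap=ray("top",[[475,277]],.142)[0]
im=cv2.imread("pics/t0.png"); hsv=cv2.cvtColor(im,cv2.COLOR_BGR2HSV)
def cen(m,x0,y0,x1,y1):
    ys,xs=np.nonzero(m[y0:y1,x0:x1]); return [(xs.min()+xs.max())/2+x0,(ys.min()+ys.max())/2+y0],len(xs)
red=((hsv[...,0]<6)|(hsv[...,0]>174))&(hsv[...,1]>150)&(hsv[...,2]>90)
pc,n=cen(red,365,185,405,225); hc,n2=cen(red,312,230,350,270)
dark=((hsv[...,2]<110)&(hsv[...,0]<20)&(hsv[...,1]>80)); bc,_=cen(dark,245,215,278,248)
br=(hsv[...,0]>12)&(hsv[...,0]<35)&(hsv[...,1]>120)&(hsv[...,2]>90); cc,_=cen(br,460,262,484,292)
print("px",pc,n,hc,n2,bc,cc)
peg=ray("top",[pc],.120)[0]; hole=ray("top",[hc],.126)[0]
print("ball",ball,ray("top",[bc],.156)[0],"cap",cap,ray("top",[cc],.142)[0],"peg",peg,"hole",hole)
print("bar",np.linalg.norm((ball-cap)[:2]),np.linalg.norm((hole-cap)[:2]))
cor=ray("top",[[209,87],[500,61],[532,230],[228,268]],.12);print(cor)
print("side proj of ball,cap,peg,hole",proj("side",[ball,cap,peg,hole]).round())
E
python3 m.py
```

```text
px [np.float64(383.5), np.float64(205.0)] 443 [np.float64(331.0), np.float64(248.5)] 135 [np.float64(262.5), np.float64(231.0)] [np.float64(474.5), np.float64(277.0)]
ball [0.51186339 0.06350032 0.156     ] [0.51188386 0.0629094  0.156     ] cap [ 0.46619495 -0.19796231  0.142     ] [ 0.46617847 -0.19732176  0.142     ] peg [ 0.55632811 -0.08597995  0.12      ] hole [ 0.49763596 -0.02035412  0.126     ]
bar 0.2654210117276661 0.18036963463301345
[[ 0.70659977  0.14532602  0.12      ]
 [ 0.7675965  -0.24817153  0.12      ]
 [ 0.53160438 -0.28366014  0.12      ]
 [ 0.46972631  0.10621789  0.12      ]]
side proj of ball,cap,peg,hole [[294. 258.]
 [411. 190.]
 [331. 211.]
 [336. 245.]]
```

```bash
cat > g.py <<'E'
from h import *
from scipy.optimize import fsolve
piv=np.array([.4662,-.1975]); peg=np.array([.5563,-.0860]); ball=np.array([.5119,.0632])
hinge=np.array([.4697,.1062])+.139*np.array([.157,-.988])
r=np.linalg.norm(piv-hinge); a0=np.arctan2(*(piv-hinge)[::-1])
P=lambda a:hinge+r*np.array([np.cos(a),np.sin(a)])
def hd(dz):  # horizontal ball distance, tilt for rise dz
    t=fsolve(lambda t:.265*np.sin(t)+.036*np.cos(t)-.036-dz,.2)[0]; return .265*np.cos(t)-.036*np.sin(t),t
a1=fsolve(lambda a:np.linalg.norm(P(a)-peg)-.180,a0-.3)[0]
def ballat(a,b,dz): return np.r_[P(a)+hd(dz)[0]*np.array([np.cos(b),np.sin(b)]),.156+dz]
u=peg-P(a1); b1=np.arctan2(u[1],u[0]); b0=np.arctan2(*(ball-piv)[::-1])
def rows(pts,yaws):
    """per-row tool-frame moves through world TCP pts and bar bearings (jaw x is across the bar)"""
    s=manip.get_state(); p=s["position"]; q=s["ee_rot"]; M=R.from_quat(np.r_[q[1:],q[0]])
    for x,b in zip(pts,yaws):
        y=np.array([np.cos(b),np.sin(b),0]); z=np.array([0,0,-1.]); X=np.cross(y,z)
        if X@M.as_matrix()[:,0]<0: X,y=-X,-y
        T=R.from_matrix(np.c_[X,y,z])
        print("L",(M.inv().apply(x-p)).round(4).tolist(),"R",np.degrees((M.inv()*T).as_rotvec()).round(2).tolist())
        p,M=x,T
if __name__=="__main__":
    print("hinge",hinge,"r",r,"door a0,a1",np.degrees([a0,a1]),"bar b0,b1",np.degrees([b0,b1]),"piv1",P(a1),"goal ball",ballat(a1,b1,0),"hd80",hd(.08))
    print("black",ray("top",[[451,191]],.12))
    M=R.from_quat(np.r_[manip.get_state()["ee_rot"][1:],0]).as_matrix();print(M.round(3))
    for z in (.30,.162): rows([np.r_[ball,z]],[b0])
E
python3 g.py
```

```text
hinge [ 0.491523 -0.031132] r 0.16828418152934044 door a0,a1 [ -98.65460527 1845.15353468] bar b0,b1 [  80.05722876 -107.19413508] piv1 [0.61019859 0.08818133] goal ball [ 0.53186187 -0.16497546  0.156     ] hd80 (np.float64(0.2409668026928191), np.float64(0.31362992126503136))
black [[ 0.57851497 -0.17406989  0.12      ]]
[[ 0.36  -0.933  0.   ]
 [-0.933 -0.36  -0.   ]
 [ 0.    -0.    -1.   ]]
L [-0.4499, -0.5004, -0.0437] R [0.0, -0.01, -58.98]
L [-0.45, -0.5004, 0.0943] R [0.0, -0.01, -58.98]g.py:9: RuntimeWarning: The iteration is not making good progress, as measured by the 
 improvement from the last five Jacobian evaluations.
  a1=fsolve(lambda a:np.linalg.norm(P(a)-peg)-.180,a0-.3)[0]
```

Request:
send_rows --plan '[{"linear":[-0.025,-0.0278,-0.003],"delta_rot":[0,0,0],"fingers":0.085},{"linear":[-0.025,-0.0278,-0.003],"delta_rot":[0,0,0],"fingers":0.085},{"linear":[-0.025,-0.0278,-0.003],"delta_rot":[0,0,0],"fingers":0.085},{"linear":[-0.025,-0.0278,-0.003],"delta_rot":[0,0,0],"fingers":0.085},{"linear":[-0.025,-0.0278,-0.003],"delta_rot":[0,0,0],"fingers":0.085},{"linear":[-0.025,-0.0278,-0.003],"delta_rot":[0,0,0],"fingers":0.085},{"linear":[-0.025,-0.0278,-0.003],"delta_rot":[0,0,0],"fingers":0.085},{"linear":[-0.025,-0.0278,-0.003],"delta_rot":[0,0,0],"fingers":0.085},{"linear":[-0.025,-0.0278,-0.003],"delta_rot":[0,0,0],"fingers":0.085},{"linear":[-0.025,-0.0278,-0.003],"delta_rot":[0,0,0],"fingers":0.085},{"linear":[-0.025,-0.0278,-0.003],"delta_rot":[0,0,0],"fingers":0.085},{"linear":[-0.025,-0.0278,-0.003],"delta_rot":[0,0,0],"fingers":0.085}]'

```text
clock: 1.7
position: [0.416, -0.1287, 0.2917]
ee_rot: [0.002, 0.82, -0.572, 0.003]
contact_force: [0.6, 0.3, -0.2]
width: 0.085
```

Request:
send_rows --plan '[{"linear":[0,0,0],"delta_rot":[0,0,-6.5],"fingers":0.085},{"linear":[0,0,0],"delta_rot":[0,0,-6.5],"fingers":0.085},{"linear":[0,0,0],"delta_rot":[0,0,-6.5],"fingers":0.085},{"linear":[0,0,0],"delta_rot":[0,0,-6.5],"fingers":0.085},{"linear":[0,0,0],"delta_rot":[0,0,-6.5],"fingers":0.085},{"linear":[0,0,0],"delta_rot":[0,0,-6.5],"fingers":0.085},{"linear":[0,0,0],"delta_rot":[0,0,-6.5],"fingers":0.085},{"linear":[0,0,0],"delta_rot":[0,0,-6.5],"fingers":0.085},{"linear":[0,0,0],"delta_rot":[0,0,-6.5],"fingers":0.085}]'

```text
clock: 2.45
position: [0.42, -0.1173, 0.2943]
ee_rot: [0.002, 0.998, -0.066, 0.006]
contact_force: [0.0, -0.5, 0.1]
width: 0.0852
```

```bash
sed -i 's/^a1=.*/from scipy.optimize import brentq\na1=brentq(lambda a:np.linalg.norm(P(a)-peg)-.180,a0-1.2,a0)/' g.py; python3 g.py; python3 -c "
from h import *
print(manip.get_state()['position'],manip.get_state()['qpos'],manip.get_state()['clock'])"
```

```text
hinge [ 0.491523 -0.031132] r 0.16828418152934044 door a0,a1 [ -98.65460527 -123.98409055] bar b0,b1 [80.05722876 28.06027674] piv1 [ 0.39745842 -0.17067203] goal ball [ 0.63130852 -0.04601598  0.156     ] hd80 (np.float64(0.2409668026928191), np.float64(0.31362992126503136))
black [[ 0.57851497 -0.17406989  0.12      ]]
[[ 0.991 -0.132  0.011]
 [-0.132 -0.991 -0.001]
 [ 0.011 -0.001 -1.   ]]
L [0.0674, -0.191, -0.0055] R [0.14, -0.66, 2.38]
L [0.0658, -0.1914, 0.1325] R [0.14, -0.66, 2.38]
[ 0.42002793 -0.11732468  0.29426513] [-4.32822278e-01  3.53012337e-02  1.70943544e+00  8.04839215e-04
  1.38510892e+00 -3.00971798e-01] 2.45
```

Request:
send_rows --plan '[{"linear":[0.0134,-0.0382,0],"delta_rot":[0.1,-0.6,1.2],"fingers":0.085},{"linear":[0.0134,-0.0382,0],"delta_rot":[0,0,1.2],"fingers":0.085},{"linear":[0.0134,-0.0382,0],"delta_rot":[0,0,0],"fingers":0.085},{"linear":[0.0134,-0.0382,0],"delta_rot":[0,0,0],"fingers":0.085},{"linear":[0.0134,-0.0382,0],"delta_rot":[0,0,0],"fingers":0.085},{"linear":[0,0,0.02],"delta_rot":[0,0,0],"fingers":0.085}]'

```text
clock: 2.95
position: [0.5235, 0.0632, 0.278]
ee_rot: [0.001, 0.996, -0.091, 0.007]
contact_force: [0.7, -0.7, 0.1]
width: 0.0852
```

```bash
python3 - <<'E'
from g import *
print(manip.get_state()['position'],manip.get_state()['ee_rot'])
rows([np.r_[ball,.25]],[b0]); rows([np.r_[ball,.162]],[b0])
save("wrist","w0"); print(proj("wrist",[np.r_[ball,.156]]), [(x["p"],x["extent"]) for x in manip.find_in("stay_knob","wrist")])
E
```

```text
[0.52347205 0.06318215 0.27800715] [ 0.00121129  0.99585087 -0.09072047  0.00702683]
L [-0.0118, 0.002, 0.0278] R [0.07, -0.81, -0.47]
L [-0.013, 0.0019, 0.1158] R [0.07, -0.81, -0.47]
[[301.00693159 238.28466122]] [(0.65, [263.5, 202.8, 322.4, 426.6])]
```

View pics/w0.png

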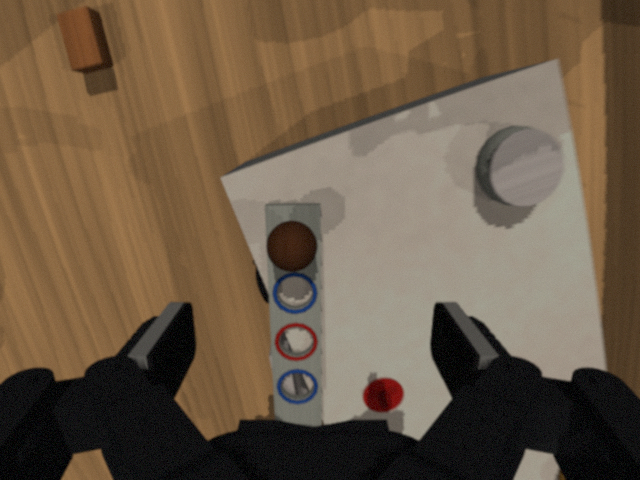

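Wrist view: ball at (292,246), predicted (301,238), so about 6 mm off. The arm may still have been settling, so I'll close in and look again.

Request:
send_rows --plan '[{"linear":[-0.0118,0.002,0.02],"delta_rot":[0.1,-0.8,-0.5],"fingers":0.085},{"linear":[0,0,0.02],"delta_rot":[0,0,0],"fingers":0.085},{"linear":[0,0,0.01],"delta_rot":[0,0,0],"fingers":0.085},{"linear":[0,0,0],"delta_rot":[0,0,0],"fingers":0.085},{"linear":[0,0,0],"delta_rot":[0,0,0],"fingers":0.085}]'

```text
clock: 3.47
position: [0.5022, 0.055, 0.2232]
ee_rot: [0.004, 0.996, -0.088, -0.009]
contact_force: [0.3, -0.1, 0.4]
width: 0.0851
```

```bash
python3 - <<'E'
from g import *
print(manip.get_state()['position'],manip.get_state()['ee_rot'])
rows([np.r_[ball,.162]],[b0])
im=save("wrist","w1"); hsv=cv2.cvtColor(im,cv2.COLOR_RGB2HSV)
pr=proj("wrist",[np.r_[ball,.156]])[0]; print(pr)
u,v=pr.astype(int); m=(hsv[...,2]<110)&(hsv[...,1]>110)&(hsv[...,0]<20); w=np.zeros_like(m); w[v-60:v+60,u-60:u+60]=1
n,l,s,c=cv2.connectedComponentsWithStats((m&w).astype(np.uint8)); i=1+s[1:,4].argmax(); print(s[i],c[i]); bc=s[i][:2]+s[i][2:4]/2
print("ball est",ray("wrist",[bc],.156),ray("wrist",[c[i]],.156))
E
```

```text
[0.50222797 0.05503216 0.22320856] [ 0.00427964  0.99604085 -0.08837339 -0.00862872]
L [0.0091, -0.0104, 0.061] R [0.57, 0.94, -0.2]
[331.77092256 249.59995751]
[ 301  223   64   65 3201] [332.10934083 255.02780381]
ball est [[0.5119953  0.06014119 0.156     ]] [[0.51161115 0.06045245 0.156     ]]
```

Request:
send_rows --plan '[{"linear":[0.009,-0.0085,0.005],"delta_rot":[0.4,0.6,0],"fingers":0.085},{"linear":[0,0,0],"delta_rot":[0,0,0],"fingers":0.085},{"linear":[0,0,0.01],"delta_rot":[0,0,0],"fingers":0.085},{"linear":[0,0,0.01],"delta_rot":[0,0,0],"fingers":0.085},{"linear":[0,0,0],"delta_rot":[0,0,0],"fingers":0.085}]'

```text
clock: 3.93
position: [0.5176, 0.0613, 0.2018]
ee_rot: [0.001, 0.996, -0.089, 0.003]
contact_force: [0.1, -0.0, 0.7]
width: 0.085
```

```bash
python3 - <<'E'
from g import *
print(manip.get_state()['position'],manip.get_state()['ee_rot'])
rows([np.r_[.512,.0618,.162]],[b0])
E
```

```text
[0.51761565 0.06132476 0.20179186] [ 5.45701164e-04  9.95987252e-01 -8.94421426e-02  3.03301206e-03]
L [-0.0059, 0.0005, 0.0398] R [0.03, -0.35, -0.32]
```

Request:
send_rows --plan '[{"linear":[-0.004,0,0.01],"delta_rot":[0,-0.2,0],"fingers":0.085},{"linear":[0,0,0.01],"delta_rot":[0,0,0],"fingers":0.085},{"linear":[0,0,0.007],"delta_rot":[0,0,0],"fingers":0.085},{"linear":[0,0,0],"delta_rot":[0,0,0],"fingers":0.085},{"linear":[0,0,0],"delta_rot":[0,0,0],"fingers":0.085}]'

```text
clock: 4.35
position: [0.5135, 0.0623, 0.173]
ee_rot: [0.0, 0.996, -0.089, 0.001]
contact_force: [0.2, 0.0, 0.6]
width: 0.0849
```

```bash
python3 - <<'E'
from g import *
print(manip.get_state()['position'],manip.get_state()['ee_rot'])
rows([np.r_[.512,.0618,.162]],[b0])
E
```

```text
[0.51351054 0.06234139 0.17300331] [ 3.42279883e-04  9.96006940e-01 -8.92670062e-02  1.20793802e-03]
L [-0.0014, 0.0008, 0.011] R [0.03, -0.14, -0.3]
```

Request:
send_rows --force 35 --plan '[{"linear":[-0.001,0,0.01],"delta_rot":[0,0,0],"fingers":0.085},{"linear":[0,0,0],"delta_rot":[0,0,0],"fingers":0.085},{"linear":[0,0,0],"delta_rot":[0,0,0],"fingers":0.02},{"linear":[0,0,0],"delta_rot":[0,0,0],"fingers":0.02},{"linear":[0,0,0],"delta_rot":[0,0,0],"fingers":0.02},{"linear":[0,0,0],"delta_rot":[0,0,0],"fingers":0.02},{"linear":[0,0,0],"delta_rot":[0,0,0],"fingers":0.02},{"linear":[0,0,0],"delta_rot":[0,0,0],"fingers":0.02},{"linear":[0,0,0],"delta_rot":[0,0,0],"fingers":0.02},{"linear":[0,0,0],"delta_rot":[0,0,0],"fingers":0.02}]'

```text
clock: 5.18
position: [0.5131, 0.0626, 0.1633]
ee_rot: [0.0, 0.996, -0.089, 0.002]
contact_force: [-0.7, 0.0, -0.9]
width: 0.0295
```

```bash
python3 - <<'E'
from g import *
s=manip.get_state();print(s['position'],s['width'],s['contact_force'])
f=lambda d:np.r_[ballat(a0,b0,d)[:2],.162+d]
rows([f(d)for d in(0,.02,.04,.06,.08)],[b0]*5)
E
```

```text
[0.51305476 0.06262393 0.16329336] 0.02954924476353975 [-0.67031205  0.02777938 -0.86633363]
L [-0.0012, -0.0007, 0.0013] R [-0.0, -0.26, -0.31]
L [0.0, 0.0035, -0.02] R [0.0, 0.0, 0.0]
L [-0.0, 0.0051, -0.02] R [0.0, 0.0, 0.0]
L [0.0, 0.0068, -0.02] R [0.0, 0.0, 0.0]
L [-0.0, 0.0086, -0.02] R [0.0, 0.0, 0.0]
```

Width reads 29.5 mm on a 32 mm ball, so the pads are probably above the equator. I'll re-grip 4 mm lower.

Request:
send_rows --force 35 --plan '[{"linear":[0,0,0],"delta_rot":[0,0,0],"fingers":0.045},{"linear":[0,0,0],"delta_rot":[0,0,0],"fingers":0.045},{"linear":[0,0,0.004],"delta_rot":[0,0,0],"fingers":0.045},{"linear":[0,0,0],"delta_rot":[0,0,0],"fingers":0.02},{"linear":[0,0,0],"delta_rot":[0,0,0],"fingers":0.02},{"linear":[0,0,0],"delta_rot":[0,0,0],"fingers":0.02},{"linear":[0,0,0],"delta_rot":[0,0,0],"fingers":0.02}]'

```text
clock: 5.77
position: [0.5136, 0.0626, 0.1597]
ee_rot: [0.0, 0.996, -0.089, 0.003]
contact_force: [0.3, 0.1, 0.5]
width: 0.0301
```

Request:
send_rows --plan '[{"linear":[0,0.002,-0.014],"delta_rot":[0,0,0],"fingers":0.02},{"linear":[0,0.003,-0.014],"delta_rot":[0,0,0],"fingers":0.02},{"linear":[0,0.004,-0.014],"delta_rot":[0,0,0],"fingers":0.02},{"linear":[0,0.005,-0.014],"delta_rot":[0,0,0],"fingers":0.02},{"linear":[0,0.006,-0.012],"delta_rot":[0,0,0],"fingers":0.02},{"linear":[0,0.004,-0.008],"delta_rot":[0,0,0],"fingers":0.02},{"linear":[0,0,0],"delta_rot":[0,0,0],"fingers":0.02},{"linear":[0,0,0],"delta_rot":[0,0,0],"fingers":0.02}]'

```text
clock: 6.43
position: [0.507, 0.0404, 0.2349]
ee_rot: [-0.002, 0.996, -0.089, -0.001]
contact_force: [-0.7, 0.7, -1.1]
width: 0.0301
```

```bash
python3 - <<'E'
from g import *
s=manip.get_state();print(s['position'],s['width'],s['contact_force'],s['ee_rot'])
save("side","s1")
D=s['position'][2]-.1597
# phase1 swing about pivot to 45deg; phase 2: door a0->a1, b->b1
W=[(a0,b) for b in np.linspace(b0,b1+.2,9)]+[(a0+(a1-a0)*k,b1+.2*(1-k)) for k in np.linspace(.2,1,5)]
print("D",D)
rows([np.r_[ballat(a,b,.08)[:2],.240] for a,b in W],[b for a,b in W])
E
```

```text
[0.50697668 0.0404312  0.23489306] 0.03013828848498245 [-0.74051626  0.66125415 -1.06664904] [-2.24044332e-03  9.96003817e-01 -8.92805717e-02 -5.97840443e-04]
D 0.07519305907271961
L [0.0009, 0.0004, -0.0052] R [-0.24, 0.1, -0.3]
L [0.0213, 0.0009, 0.0] R [0.0, 0.0, 5.07]
L [0.0213, 0.0009, 0.0] R [0.0, 0.0, 5.07]
L [0.0213, 0.0009, 0.0] R [0.0, 0.0, 5.07]
L [0.0213, 0.0009, 0.0] R [0.0, 0.0, 5.07]
L [0.0213, 0.0009, 0.0] R [0.0, 0.0, 5.07]
L [0.0213, 0.0009, 0.0] R [0.0, 0.0, 5.07]
L [0.0213, 0.0009, 0.0] R [0.0, 0.0, 5.07]
L [0.0213, 0.0009, 0.0] R [0.0, 0.0, 5.07]
L [-0.0019, 0.0096, 0.0] R [0.0, 0.0, 2.29]
L [-0.0023, 0.009, 0.0] R [0.0, 0.0, 2.29]
L [-0.0027, 0.0085, 0.0] R [0.0, 0.0, 2.29]
L [-0.0031, 0.0078, 0.0] R [0.0, 0.0, 2.29]
L [-0.0035, 0.0072, 0.0] R [0.0, 0.0, 2.29]
```

View pics/s1.png

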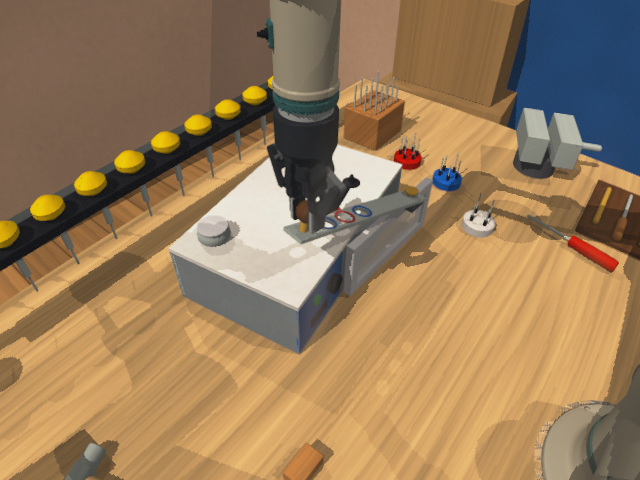

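The bar is gripped and lifted about 75 mm. Next I swing it about the pivot.

Request:
send_rows --plan '[{"linear":[0.01,0.001,-0.003],"delta_rot":[0,0,2.5],"fingers":0.02},{"linear":[0.018,0.001,0],"delta_rot":[0,0,4.3],"fingers":0.02},{"linear":[0.018,0.001,0],"delta_rot":[0,0,4.3],"fingers":0.02},{"linear":[0.018,0.001,0],"delta_rot":[0,0,4.3],"fingers":0.02},{"linear":[0.01,0.001,0],"delta_rot":[0,0,2.5],"fingers":0.02},{"linear":[0,0,0],"delta_rot":[0,0,0],"fingers":0.02}]'

```text
clock: 6.98
position: [0.5759, 0.0154, 0.2315]
ee_rot: [-0.003, 0.968, -0.249, -0.005]
contact_force: [0.4, 1.6, -0.9]
width: 0.0301
```

```bash
cat > r.py <<'E'
from g import *
s=manip.get_state();p=s['position'];print(p,s['width'],s['contact_force'])
h=hd(p[2]-.1597)[0]; v=p[:2]-piv; b=np.arctan2(v[1],v[0])
q=s['ee_rot'];y=R.from_quat(np.r_[q[1:],q[0]]).as_matrix()[:,1]
print("h",h,"dist from old pivot",np.hypot(*v),"bearing",np.degrees(b),"hand bearing",np.degrees(np.arctan2(-y[1],-y[0])))
W=[(a0,c) for c in np.linspace(b,b1+.2,5)]+[(a0+(a1-a0)*k,b1+.2*(1-k)) for k in np.linspace(.2,1,5)]
rows([np.r_[ballat(a,c,.08)[:2],.238] for a,c in W],[c for a,c in W])
E
python3 r.py
```

```text
[0.57591356 0.01542566 0.23149305] 0.030128404274492593 [ 0.3843457   1.62674041 -0.8798673 ]
h 0.24474815081273454 dist from old pivot 0.23952954571139942 bearing 62.739445003786116 hand bearing 61.13471238841899
L [-0.0001, -0.0015, -0.0065] R [-0.16, 0.65, -1.6]
L [0.0244, 0.0012, 0.0] R [0.0, 0.0, 5.81]
L [0.0244, 0.0012, 0.0] R [0.0, 0.0, 5.81]
L [0.0244, 0.0012, 0.0] R [0.0, 0.0, 5.81]
L [0.0244, 0.0012, 0.0] R [0.0, 0.0, 5.81]
L [-0.0019, 0.0096, 0.0] R [0.0, 0.0, 2.29]
L [-0.0023, 0.009, 0.0] R [0.0, 0.0, 2.29]
L [-0.0027, 0.0085, 0.0] R [0.0, 0.0, 2.29]
L [-0.0031, 0.0078, 0.0] R [0.0, 0.0, 2.29]
L [-0.0035, 0.0072, 0.0] R [0.0, 0.0, 2.29]
```

Request:
send_rows --plan '[{"linear":[0.012,0,-0.004],"delta_rot":[-0.1,0.3,2],"fingers":0.02},{"linear":[0.02,0.001,-0.001],"delta_rot":[0,0,5],"fingers":0.02},{"linear":[0.02,0.001,0],"delta_rot":[0,0,5],"fingers":0.02},{"linear":[0.02,0.001,0],"delta_rot":[0,0,5],"fingers":0.02},{"linear":[0.015,0.001,0],"delta_rot":[0,0,4],"fingers":0.02},{"linear":[0,0,0],"delta_rot":[0,0,0],"fingers":0.02}]'

```text
clock: 7.48
position: [0.6398, -0.0389, 0.2284]
ee_rot: [0.003, 0.906, -0.424, -0.01]
contact_force: [-0.3, -0.1, -1.1]
width: 0.0302
```

```bash
python3 r.py
```

```text
[ 0.63982    -0.03893288  0.22844436] 0.03016625399468765 [-0.25824629 -0.11016463 -1.13017585]
h 0.24606832214448981 dist from old pivot 0.23513280005107212 bearing 42.40544747894498 hand bearing 39.83023847335312
L [-0.0004, -0.0057, -0.0096] R [0.72, 0.89, -2.58]
L [0.003, 0.0, 0.0] R [0.0, 0.0, 0.72]
L [0.003, 0.0, 0.0] R [0.0, 0.0, 0.72]
L [0.003, 0.0, 0.0] R [0.0, 0.0, 0.72]
L [0.003, 0.0, 0.0] R [0.0, 0.0, 0.72]
L [-0.0019, 0.0096, 0.0] R [0.0, 0.0, 2.29]
L [-0.0023, 0.009, 0.0] R [0.0, 0.0, 2.29]
L [-0.0027, 0.0085, 0.0] R [0.0, 0.0, 2.29]
L [-0.0031, 0.0078, 0.0] R [0.0, 0.0, 2.29]
L [-0.0035, 0.0072, 0.0] R [0.0, 0.0, 2.29]
```

Request:
send_rows --plan '[{"linear":[0.001,0.004,-0.006],"delta_rot":[0.4,0.5,0],"fingers":0.02},{"linear":[0.002,0.006,-0.004],"delta_rot":[0,0,2],"fingers":0.02},{"linear":[0.001,0.006,-0.001],"delta_rot":[0,0,2],"fingers":0.02},{"linear":[0,0.006,0],"delta_rot":[0,0,2],"fingers":0.02},{"linear":[-0.002,0.006,0],"delta_rot":[0,0,2],"fingers":0.02},{"linear":[-0.002,0.006,0],"delta_rot":[0,0,2],"fingers":0.02},{"linear":[0,0,0],"delta_rot":[0,0,0],"fingers":0.02}]'

```text
clock: 8.07
position: [0.6054, -0.0548, 0.2411]
ee_rot: [0.001, 0.865, -0.502, -0.006]
contact_force: [-0.0, 1.2, -1.2]
width: 0.0298
```

```bash
python3 r.py | head -2; python3 - <<'E'
from g import *
save("top","t1"); save("side","s2")
p=manip.get_state()['position']
rows([np.r_[ballat(a1,b1,.08)[:2],.24]],[b1])
E
```

```text
[ 0.60542185 -0.05475597  0.24107235] 0.029841856034164886 [-0.01720166  1.17025529 -1.2456792 ]
h 0.2403013348036132 dist from old pivot 0.1993955446659597 bearing 45.71567326692491 hand bearing 29.74901595778555
L [0.0041, -0.0017, 0.0009] R [0.35, 0.53, 1.78]
```

View pics/t1.png

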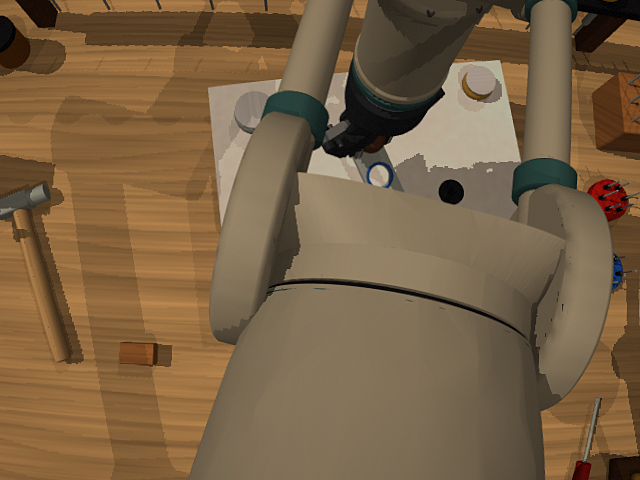

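Top view: the arm hides most of the bar. Only the outer blue ring shows, at (379,176), so I'll use the side view.

```bash
python3 - <<'E'
from g import *
a=cv2.imread("pics/s2.png"); cv2.imwrite("pics/s2c.png",cv2.resize(a[130:310,230:470],(800,600),interpolation=cv2.INTER_CUBIC))
save("wrist","w2")
p=manip.get_state()['position']; q=manip.get_state()['ee_rot'];y=R.from_quat(np.r_[q[1:],q[0]]).as_matrix()[:,1]
e=-y[:2]/np.hypot(*y[:2])
h,t=hd(.08)
print("pred piv",p[:2]-h*e,"nom",P(a1))
E
```

```text
pred piv [ 0.39822129 -0.17472266] nom [ 0.39745842 -0.17067203]
```

View pics/s2c.png

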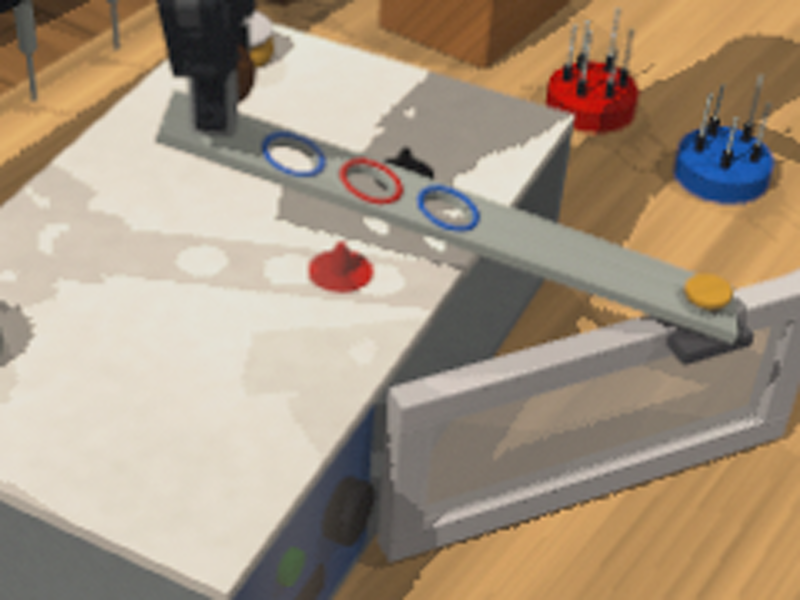

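View pics/w2.png

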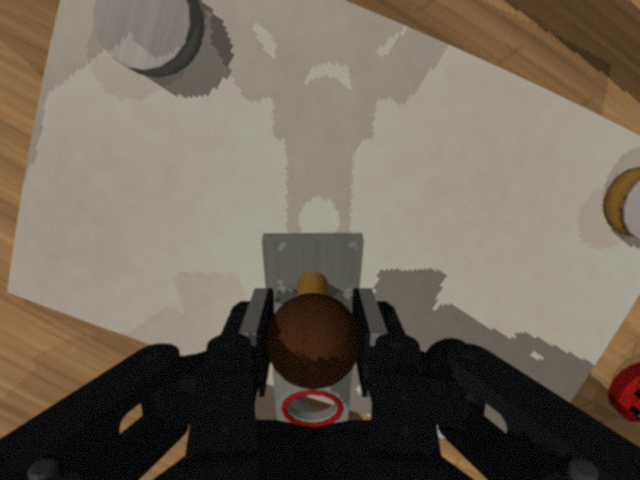

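```bash
cat > e.py <<'E'
from g import *
import sys
c=[float(x) for x in sys.argv[1:5]]
s=manip.get_state();p=s['position'];dz=p[2]-.1597;h,t=hd(dz)
cap=ray("side",[c[:2]],.142)[0]
zh=.120+.18*np.sin(t)+.006*np.cos(t)
hole=ray("side",[c[2:]],zh)[0]
print("cap",cap,"hole",hole,"expected horizontal",.18*np.cos(t)-.006*np.sin(t),np.linalg.norm((hole-cap)[:2]),"TCP-cap",np.hypot(*(p-cap)[:2]),h)
d=p[:2]-cap[:2];b=np.arctan2(d[1],d[0]);u=peg-cap[:2]
print("bar bearing",np.degrees(b),"peg bearing",np.degrees(np.arctan2(u[1],u[0])),"pivot-peg",np.hypot(*u),"pivot-hinge",np.hypot(*(cap[:2]-hinge)))
E
python3 e.py 442.4 217.6 341.3 184.3
```

```text
cap [ 0.3889316  -0.16661371  0.142     ] hole [ 0.54107393 -0.09176793  0.18200134] expected horizontal 0.16909120048860465 0.16955583668065877 TCP-cap 0.2452651192089826 0.24044233011631178
bar bearing 27.12593625423562 peg bearing 25.717992936863784 pivot-peg 0.1857706987345178 pivot-hinge 0.16994202103195943
```

```bash
cat > d.py <<'E'
from g import *
import sys
b=np.radians(26.5); u=np.array([np.cos(b),np.sin(b)]); E0=peg+.085*u-.265*u
s=manip.get_state();print(s['position'],s['contact_force'],s['width'],s['clock'])
ds=[float(x) for x in sys.argv[1:]]
rows([np.r_[E0+hd(d)[0]*u,.1597+d] for d in ds],[b]*len(ds))
E
python3 d.py .08 .07 .06 .05 .045
```

```text
[ 0.60721915 -0.05478561  0.24078324] [ 0.53509064  0.59251199 -2.53651137] 0.03026974716997587 8.2167
L [0.0053, -0.0012, 0.001] R [0.34, 0.51, 3.35]
L [0.0, -0.0046, 0.01] R [0.0, 0.0, 0.0]
L [0.0, -0.0041, 0.01] R [0.0, 0.0, 0.0]
L [-0.0, -0.0036, 0.01] R [0.0, 0.0, 0.0]
L [0.0, -0.0016, 0.005] R [0.0, 0.0, 0.0]
```

Request:
send_rows --plan '[{"linear":[0.002,-0.001,0],"delta_rot":[0.1,0.2,1.5],"fingers":0.02},{"linear":[0.001,-0.001,0],"delta_rot":[0,0,1],"fingers":0.02},{"linear":[0.001,-0.004,0.008],"delta_rot":[0,0,0],"fingers":0.02},{"linear":[0,-0.004,0.009],"delta_rot":[0,0,0],"fingers":0.02},{"linear":[0,-0.004,0.009],"delta_rot":[0,0,0],"fingers":0.02},{"linear":[0,-0.002,0.005],"delta_rot":[0,0,0],"fingers":0.02},{"linear":[0,0,0],"delta_rot":[0,0,0],"fingers":0.02},{"linear":[0,0,0],"delta_rot":[0,0,0],"fingers":0.02}]'

```text
clock: 8.88
position: [0.6245, -0.05, 0.2049]
ee_rot: [0.002, 0.855, -0.518, -0.004]
contact_force: [0.5, -0.6, -0.9]
width: 0.0302
```

```bash
python3 d.py .045; python3 - <<'E'
from g import *
save("side","s3"); a=cv2.imread("pics/s3.png"); cv2.imwrite("pics/s3c.png",cv2.resize(a[130:310,230:470],(800,600),interpolation=cv2.INTER_CUBIC))
h=cv2.cvtColor(a,cv2.COLOR_BGR2HSV)
E
```

```text
[ 0.62446981 -0.05000578  0.20486087] [ 0.46757546 -0.59398192 -0.92948392] 0.03021699192615604 8.8833
L [0.0018, 0.0022, 0.0002] R [0.43, 0.28, 1.11]
```

View pics/s3c.png

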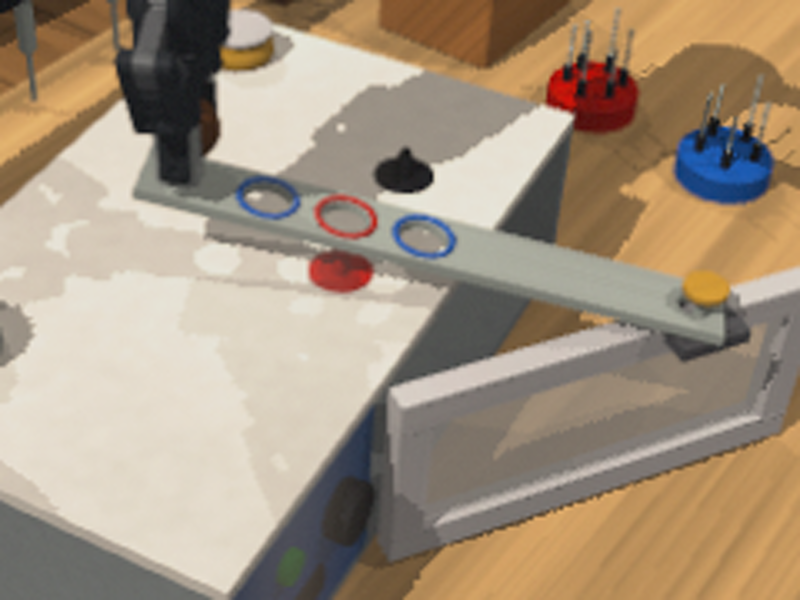

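Side crop: cap (706,288), red ring (346,217), red disc (341,270).

```bash
python3 e.py 441.8 216.4 333.8 195.1; python3 -c "
from g import *
print('disc from side',ray('side',[[230+341/3.333,130+270/3.333]],.12))"; python3 d.py .04 .03 .02 .01 .0
```

```text
cap [ 0.39107487 -0.1687137   0.142     ] hole [ 0.55202215 -0.08747489  0.15692601] expected horizontal 0.17627384911216626 0.18028802532110164 TCP-cap 0.2617400281990652 0.2548331968020495
bar bearing 26.977325838701454 peg bearing 26.59310139110715 pivot-peg 0.18477256262819777 pivot-hinge 0.17034832334089697
disc from side [[ 0.55465404 -0.08868061  0.12      ]]
[ 0.62433395 -0.04997852  0.20482362] [ 0.55445206  0.34852428 -1.29871698] 0.030201486165405935 8.9333
L [0.0019, 0.0005, 0.0051] R [0.45, 0.29, 1.11]
L [0.0, -0.0028, 0.01] R [0.0, 0.0, 0.0]
L [-0.0, -0.0023, 0.01] R [0.0, 0.0, 0.0]
L [0.0, -0.0019, 0.01] R [0.0, 0.0, 0.0]
L [0.0, -0.0016, 0.01] R [0.0, 0.0, 0.0]
```

Request:
send_rows --plan '[{"linear":[0.001,-0.001,0.007],"delta_rot":[0.2,0.2,0.5],"fingers":0.02},{"linear":[0,-0.002,0.009],"delta_rot":[0,0,0],"fingers":0.02},{"linear":[0,-0.002,0.009],"delta_rot":[0,0,0],"fingers":0.02},{"linear":[0,-0.001,0.008],"delta_rot":[0,0,0],"fingers":0.02},{"linear":[0,-0.001,0.004],"delta_rot":[0,0,0],"fingers":0.02},{"linear":[0,0,0],"delta_rot":[0,0,0],"fingers":0.02}]'

```text
clock: 9.43
position: [0.6316, -0.0477, 0.1648]
ee_rot: [0.001, 0.853, -0.522, -0.001]
contact_force: [0.7, 0.3, -1.2]
width: 0.0302
```

```bash
python3 d.py .0; python3 - <<'E'
from g import *
save("side","s4"); a=cv2.imread("pics/s4.png"); cv2.imwrite("pics/s4c.png",cv2.resize(a[130:310,230:470],(800,600),interpolation=cv2.INTER_CUBIC))
E
```

```text
[ 0.63163036 -0.04770789  0.16476152] [ 0.73690606  0.25720339 -1.16489818] 0.03015715673233964 9.4333
L [0.0007, -0.0005, 0.0051] R [0.17, 0.01, 0.56]
```

View pics/s4c.png

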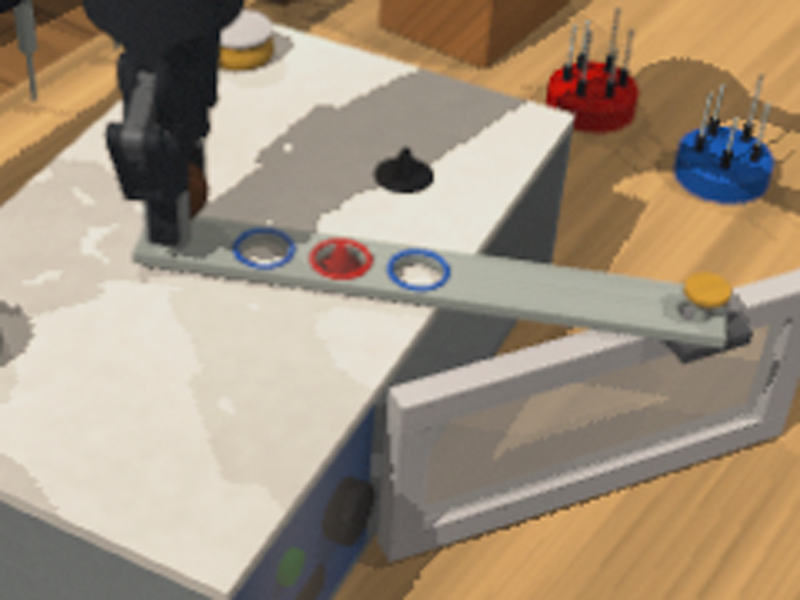

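The red peg stands centred in the red-ringed hole at crop (341,258). I'll lower the last few millimetres and release.

Request:
send_rows --plan '[{"linear":[0,0,0.003],"delta_rot":[0,0,0],"fingers":0.02},{"linear":[0,0,0.002],"delta_rot":[0,0,0],"fingers":0.02},{"linear":[0,0,0],"delta_rot":[0,0,0],"fingers":0.02},{"linear":[0,0,0],"delta_rot":[0,0,0],"fingers":0.06},{"linear":[0,0,0],"delta_rot":[0,0,0],"fingers":0.06},{"linear":[0,0,0],"delta_rot":[0,0,0],"fingers":0.06},{"linear":[0,0,0],"delta_rot":[0,0,0],"fingers":0.06},{"linear":[0,0,0],"delta_rot":[0,0,0],"fingers":0.06}]'

```text
clock: 10.15
position: [0.6328, -0.0482, 0.1619]
ee_rot: [0.001, 0.853, -0.522, 0.001]
contact_force: [-0.2, -0.1, 0.1]
width: 0.0603
```

Request:
send_rows --plan '[{"linear":[0,0,-0.01],"delta_rot":[0,0,0],"fingers":0.06},{"linear":[0,0,-0.02],"delta_rot":[0,0,0],"fingers":0.06},{"linear":[0,0,-0.02],"delta_rot":[0,0,0],"fingers":0.06},{"linear":[0,0,-0.03],"delta_rot":[0,0,0],"fingers":0.06},{"linear":[0,0,-0.03],"delta_rot":[0,0,0],"fingers":0.06},{"linear":[0,0,0],"delta_rot":[0,0,0],"fingers":0.06},{"linear":[0,0,0],"delta_rot":[0,0,0],"fingers":0.06}]'

```text
clock: 10.73
position: [0.632, -0.048, 0.2798]
ee_rot: [0.001, 0.853, -0.522, 0.001]
contact_force: [-0.1, 0.6, -0.9]
width: 0.0597
```

```bash
python3 - <<'E'
from g import *
save("side","s5"); a=cv2.imread("pics/s5.png"); cv2.imwrite("pics/s5c.png",cv2.resize(a[130:310,230:470],(800,600),interpolation=cv2.INTER_CUBIC))
E
```

View pics/s5c.png

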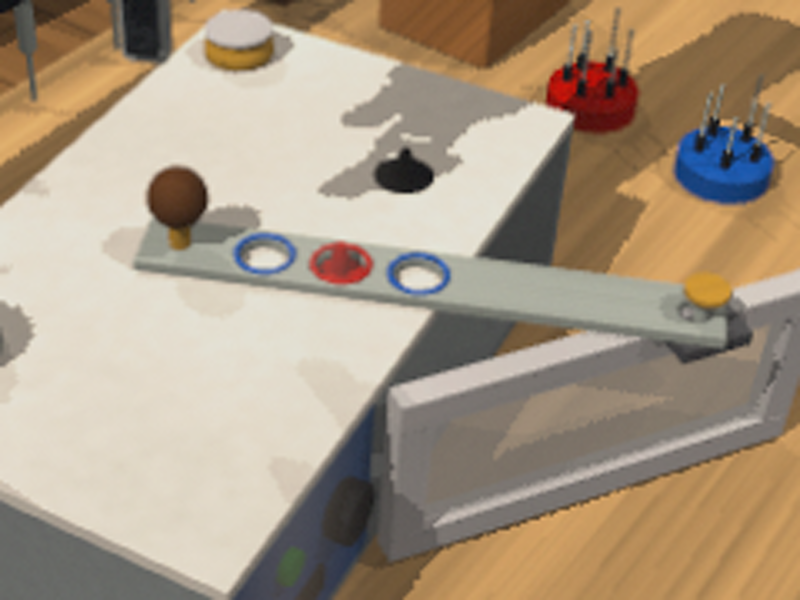

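```bash
python3 - <<'E'
from g import *
b,h,c=ray("side",[[283.4,189.1]],.156)[0],ray("side",[[332.3,208.9]],.126)[0],ray("side",[[442.4,217.6]],.142)[0]
print(b,h,c,"hole-peg mm",1e3*(h[:2]-peg),"ball-hole",np.hypot(*(b-h)[:2]),"hole-cap",np.hypot(*(h-c)[:2]))
print(manip.sign_off())
E
```

```text
[ 0.62898672 -0.04859241  0.156     ] [ 0.55391928 -0.08736595  0.126     ] [ 0.3889316  -0.16661371  0.142     ] hole-peg mm [-2.38072397 -1.3659476 ] ball-hole 0.08448969071386334 hole-cap 0.18303317191213642
the job is handed in; nothing more can be done
None
```

The red-ringed hole is over the red peg, with the bar lying flat on the cabinet and the door held ajar. I handed the job in at about 11 s; the sign-off gives no verdict.

I gripped the stay by its ball, raised it about 75 mm and swung it round. I then pushed along the bar to open the door, lowered the hole over the peg, let go, and lifted the gripper about 120 mm clear.

**Last checks (side camera, after release):**
- **Hole position:** its centre is about 3 mm from the peg's measured position, against the 11 mm allowed.
- **Bar flat:** taking the ball at its flat height gives 84.5 mm from ball to hole, against a nominal 85 mm, and the picture shows the bar lying flat. I did not measure the tilt or the heights separately.
- **Gripper free:** it read open at 60 mm, with no contact force beyond about 1 N.

**Disagreements and gaps:**
- **Hole to cap:** this measured 183 mm against a nominal 180 mm, which is within the eye's play and the camera error.
- **Ball position:** the wrist and top cameras differed by about 3 mm before the grasp.
- **Grip width:** the fingers closed to 30 mm on the 32 mm ball, even after I re-gripped lower. The grip did not slip.
- **Bar at rest:** I did not measure its speed.

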